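# Fit the drying cartridge under the flush service hatch

## Robot

A 6-joint arm with a two-finger parallel gripper is mounted at the origin on a cart in front of the work surface, level with it; the furniture and walls round the work are solid. World frame = base frame: x ahead of the robot, y to its left, z up, the work surface at z = 0. Lengths are in m, angles in rad, forces in N, time in s.
With the tool pointing down it reaches from about 0.35 to 1 m from the base axis. Payload 7.1 kg.
Tool frame: the origin (TCP) lies between the finger pads; the fingertips stand 22 mm ahead of it and the grasp point (between the pads) lies 3 mm ahead of it; z points along the fingers, y is the line along which they close (so a half turn about z gives the same grasp; the last joint's range is limited). The gripper opens to 85 mm and grips with 20 to 120 N. Pads are 22 mm wide; open, the fingers measure 114 mm over their backs; the gripper's body (76 mm by 85 mm) begins 54 mm behind the grasp point. The pads swing forward as they close: fully open they stand 13 mm farther back than shut.
Start: joints at [-1.123, 0.423, 1.63, -0, 1.089, -0.019], TCP at [0.281, -0.558, 0.253] pointing down, gripper open.
Joint ranges: [-3, 3], [-0.9, 2.11], [0.09, 2.58], [-1.31, 4.45], [0.11, 2.69], [-2.54, 2.54]. Speed limits (rad/s): [2.39, 2.39, 3.01, 3.14, 3.14, 3.14].

## Interface

Orientations are given as a rotation vector (axis times angle).
In Python, from rig import manip gives the robot as it stands. The module is installed in compiled form; this text tells all that it offers. Calls block until the motion is done:
- manip.move_to(position, orientation): joint-space move of the TCP to a pose.
- manip.servo_line(position, orientation=None, rate=0.15): straight line of the TCP; orientation=None keeps the orientation; rate is the mean speed in m/s.
- manip.set_joints(angles): joint-space move.
- manip.command_gripper(opening, f_grip=None): finger opening in m; f_grip is the grip in N (None keeps the last); returns when the fingers have stopped.
- manip.hold(seconds).
- manip.solve_ik(position, orientation): joint angles nearest the present ones, or None.
- manip.camera(name): name is "scene" or "top" or "wrist"; returns a dict with "image" (384x512x3 uint8, red, green, blue), "fx", "fy", "cx", "cy" (pixels), "cam_to_world" (4x4, takes a point from camera to world coordinates); the wrist camera has in their place "mount" (4x4, takes a point from camera to tool coordinates, whose origin is the TCP and whose axes are the flange's). Camera axes: x right, y down, z forward; pixel columns grow to the right and rows downward; lengths in m; the calibration is good to about 2 mm. A picture is of the moment at which its call begins: read the wrist's pose just before it. There is no depth.
A pose or a line that the arm cannot do raises manip.IKError and nothing moves.
- manip.sign_off(): hands the job in; it is judged then, once.
Readings, each from a call of its own:
- manip.get_time(): time.
- manip.get_joint_positions(): joint angles.
- manip.get_joint_vel(): joint speeds.
- manip.get_tau(): joint torques, N m.
- manip.get_position(): TCP position.
- manip.get_ee_rot(): TCP orientation.
- manip.get_contact_force(): force on the tool from outside, world axes, zero at the start.
- manip.get_torque(): the same for the moment, N m.
- manip.get_width(): finger opening in m.
- manip.get_grip_force(): force on a finger pad.
Only numpy, scipy, OpenCV 4.12 (cv2) and the standard library are available. Lean on these libraries where they do the work, as an engineer would, in place of code of your own. Each camera call takes 0.05 s, during which the arm holds its last target. There are 200 camera calls.

## Task

Fit the loose white cartridge into the grey drying unit: flip the flush hatch's recessed ring pull up while the hatch is still shut, then lift the hatch by that ring until it rests fully open. Push the cartridge down into the holder in the well until the sprung ball clicks and holds it, then shut the hatch again so that hatch and ring lie flush. Leave the glassware standing round it where it is.

Things in the scene. Friction and masses are not known exactly. Their poses are not given: they have to be found in the camera images.
- unit: Grey metal drying unit, fixed, 170 (x) x 190 (y) x 120 mm high. Origin: centre of its underside, z up, x away from the robot (turned up to 0.12 rad). Under the hatch is a well 134 (x) x 154 (y) mm; in it, 12 mm to +y of the middle, stands the holder, a pocket open at the top, 52 (x) x 37 (y) mm, walls up to 52 mm above the worktop, flared mouth to 58 mm.
- hatch (a joint): Angle of the flush steel hatch, 130 (unit x) x 150 (unit y) x 8 mm, 0.45 kg; top face at z = 120 mm. 0 = shut. Hinged along unit x at its right (-y) edge; its +y edge rises as the value grows, to a stop at 1.95 rad, leaning past upright, where it rests. Below about 1.4 rad it falls shut by itself in 1 to 2 s, slowed by a damper (0.25 N m s/rad).
- hatch_hinge (a point): Middle of the hatch's hinge axis: unit x = 0, y = -76 mm, z = 120 mm. The axis runs along unit x.
- hatch_edge (a point): Middle of the hatch's lifting edge, on its upper (outer) face, 151 mm from the hinge axis (unit y = +75 mm, z = 120 mm when shut).
- ring_pull (a joint): Angle of the steel D-shaped ring pull (9 mm round bar, 69 mm wide) against the hatch: 0 = flush in its pan, 1.57 = square to the hatch, stop at 1.75. Turns freely, falls back when let go. Pivot along unit x, 136 mm from the hatch hinge (unit y = +60 mm when shut), 6 mm below the face; folded, its bar lies toward the hinge.
- ring_bar (a point): Middle of the ring's straight bar (44 mm long along unit x, 9 mm thick), 42 mm from the ring's pivot. Folded, it lies 6 mm below the hatch's face at unit y = +18 mm. The pan is 84 mm wide (unit x) and runs from unit y = -14 to +68 mm; its floor is 17 mm below the bar's centre line, so fingertips fit in front of and behind the bar.
- cartridge: Loose white cartridge standing upright, 50 (its x) x 34 (its y) x 65 mm high, about 0.12 kg. Origin: centre of its underside, z up. Same either way round. Both narrow ends have a groove 4.5 mm deep, 10 to 22 mm above the bevelled foot. Grip the broad faces near the top: fitted, its top 29 mm stand above the holder's mouth. Fits with its x along unit x.
- holder_seat (a point): Middle of the holder's floor, 22 mm above the worktop, unit x = 0, y = +12 mm; axes as the unit's. The cartridge's underside comes to rest here (top then at 87 mm).
- catch_ball (a joint): Sprung steel ball (12 mm) in the holder's far end wall, 16 mm above the holder's floor. 0 = fully out (4.6 mm into the pocket); grows to 4.5 mm as it is pressed in. Pushing the cartridge past it takes about 3 to 6 N; it springs back out into the groove when the cartridge is home.
- flask: Small conical glass flask with a red stopper, 62 mm wide, 117 mm high; origin at the centre of its underside. A bystander.
- dropper: Small dropping bottle with a red rubber teat, 34 mm wide, 111 mm high; origin at the centre of its underside. A bystander.
- petri: Glass petri dish with lid, 66 mm wide, 32 mm high; origin at the centre of its underside. A bystander.
- beaker: Small glass beaker, 55 mm wide, 70 mm high; origin at the centre of its underside. A bystander.
Things that resemble listed ones, but are neither listed nor needed, are in the scene too. What is shaped like the cartridge but orange is not meant.

How it is judged:
By the outcome, as a careful person would: the job done as asked, in the order asked, and still so for the second after the job is handed in, with the robot touching nothing.
It also fails if it takes over 67 s, if anything falls off the work surface, if the arm or the gripper's body presses on something with over 40 N, if the wrist force passes 120 N, or if a joint passes its speed limit or range.

## Working session

There is one attempt and no reset: what is moved stays moved. The work goes in short steps, each a Python script; the robot and the scene stay as the last script left them, time stands still between calls to the robot, and variables do not carry over. Pictures are saved under pics/ and viewed, at most 12 in all, crops included, and the job is handed in when it is done.

```bash
mkdir -p pics; ls
python3 - <<'E'
from rig import manip
import cv2,numpy as np,pickle
d={}
for n in ["scene","top"]:
    c=manip.camera(n); d[n]=c; cv2.imwrite(f"pics/{n}0.png",c["image"][:,:,::-1]); print(n,c["fx"],c["fy"],c["cx"],c["cy"],np.round(c["cam_to_world"],4).tolist())
pickle.dump(d,open("cams.pkl","wb"))
print(manip.get_time(),manip.get_ee_rot())
a=cv2.resize(d["top"]["image"],(800,600),interpolation=cv2.INTER_CUBIC);cv2.imwrite("pics/top0b.png",a[:,:,::-1])
a=cv2.resize(d["scene"]["image"],(800,600),interpolation=cv2.INTER_CUBIC);cv2.imwrite("pics/scene0b.png",a[:,:,::-1])
E
```

```text
pics
scene 409.45479244661107 409.45479244661107 250.61135073192293 188.74066279415024 [[-0.7003, -0.3901, 0.5979, -0.2292], [-0.7135, 0.3564, -0.6032, 0.6238], [0.0222, -0.849, -0.5279, 0.7197], [0.0, 0.0, 0.0, 1.0]]
top 401.49434673711096 401.49434673711096 250.9695506172658 198.9099028106412 [[0.0233, -0.9962, 0.0834, 0.3923], [-0.9994, -0.0211, 0.0279, -0.0868], [-0.0261, -0.084, -0.9961, 1.0757], [0.0, 0.0, 0.0, 1.0]]
0.1 [-3.05510360e+00 -7.26231266e-01  4.45621011e-04]
```

View pics/top0b.png

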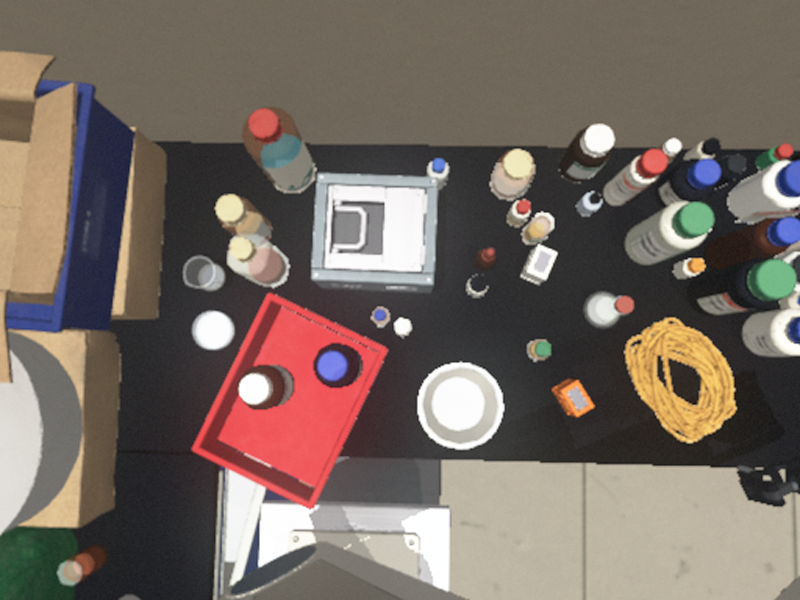

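View pics/scene0b.png

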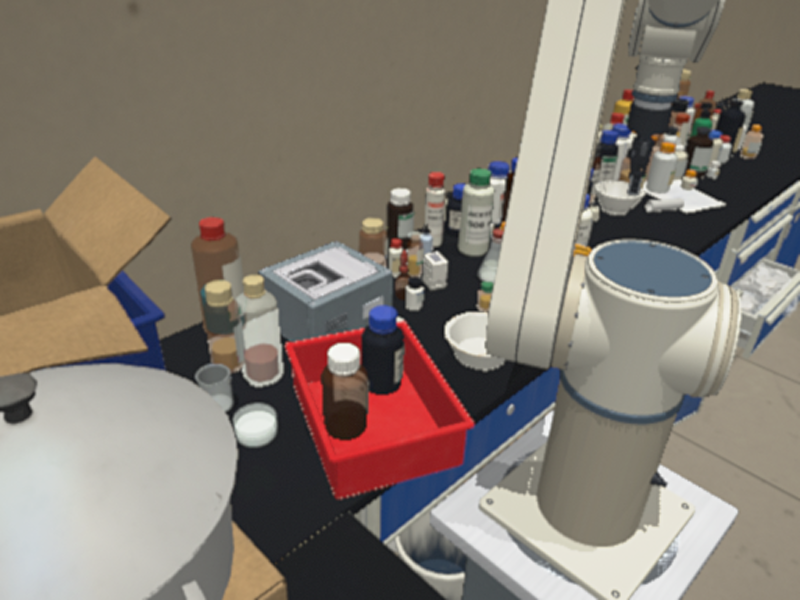

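White cartridge candidates, in the top view at 800 px: the white upright box with a grey top at (540,263), the orange box at (573,398), which is excluded, and white caps at (402,326) and (475,286), which are round. I choose (540,263). The unit is at (375,232), with the ring pan on its +y side. Next I'll check with a close crop and get rough positions.

```bash
cat > h.py <<'E'
from rig import manip
import cv2,numpy as np,pickle
from scipy.spatial.transform import Rotation as R
def ray(c,T,uv,z):
    uv=np.atleast_2d(uv).astype(float)
    d=np.c_[(uv[:,0]-c["cx"])/c["fx"],(uv[:,1]-c["cy"])/c["fy"],np.ones(len(uv))]@T[:3,:3].T
    return T[:3,3]+d*((z-T[2,3])/d[:,2])[:,None]
def proj(c,T,P):
    q=(np.atleast_2d(P)-T[:3,3])@T[:3,:3]
    return np.c_[c["fx"]*q[:,0]/q[:,2]+c["cx"],c["fy"]*q[:,1]/q[:,2]+c["cy"]]
def wrist():
    p=manip.get_position();r=manip.get_ee_rot();c=manip.camera("wrist")
    T=np.eye(4);T[:3,:3]=R.from_rotvec(r).as_matrix();T[:3,3]=p
    c["cam_to_world"]=T@c["mount"];return c
def down(yaw,tilt=0):
    "tool down, tool y at angle yaw+pi/2.. : x_tool along yaw"
    x=np.array([np.cos(yaw),np.sin(yaw),0]);z=np.array([0,0,-1.]);y=np.cross(z,x)
    return R.from_matrix(np.c_[x,y,z]).as_rotvec()
E
python3 - <<'E'
from h import *
d=pickle.load(open("cams.pkl","rb"));c=d["top"];T=c["cam_to_world"]
s=512/800
print("unit corners z.12",ray(c,T,np.array([[316,176],[437,178],[435,280],[313,278]])*s,.12).round(3).tolist())
print("cart top",ray(c,T,np.array([[540,263]])*s,.065).round(3))
for n,p,z in [("beak",(204,273),.03),("petri",(213,330),.02),("flask",(603,308),.05),("drop",(487,257),.1),("bowl",(460,405),.03),("trayR",(385,350),.06)]: print(n,ray(c,T,np.array([p])*s,z).round(3))
m=R.from_rotvec(manip.get_ee_rot()).as_matrix();print(m.round(2))
w=manip.camera("wrist");print(w["fx"],w["cx"],w["cy"],w["mount"].round(3).tolist())
im=c["image"]
a=cv2.resize(im[100:200,190:290],(400,400),interpolation=cv2.INTER_CUBIC)
b=cv2.resize(im[125:205,300:380],(400,400),interpolation=cv2.INTER_CUBIC)
cv2.imwrite("pics/crop1.png",np.hstack([a,b])[:,:,::-1])
E
```

```text
unit corners z.12 [[0.681, 0.064, 0.12], [0.681, -0.125, 0.12], [0.521, -0.125, 0.12], [0.52, 0.063, 0.12]]
cart top [[ 0.559 -0.296  0.065]]
beak [[0.537 0.263 0.03 ]]
petri [[0.441 0.246 0.02 ]]
flask [[ 0.49  -0.401  0.05 ]]
drop [[ 0.562 -0.206  0.1  ]]
bowl [[ 0.326 -0.173  0.03 ]]
trayR [[ 0.413 -0.048  0.06 ]]
[[ 0.89  0.45 -0.  ]
 [ 0.45 -0.89  0.  ]
 [ 0.   -0.   -1.  ]]
335.1666038262795 252.62875895736914 190.74714682658754 [[-0.001, -0.947, -0.321, 0.082], [1.0, -0.001, -0.002, -0.001], [0.001, -0.321, 0.947, -0.12], [0.0, 0.0, 0.0, 1.0]]
```

View pics/crop1.png

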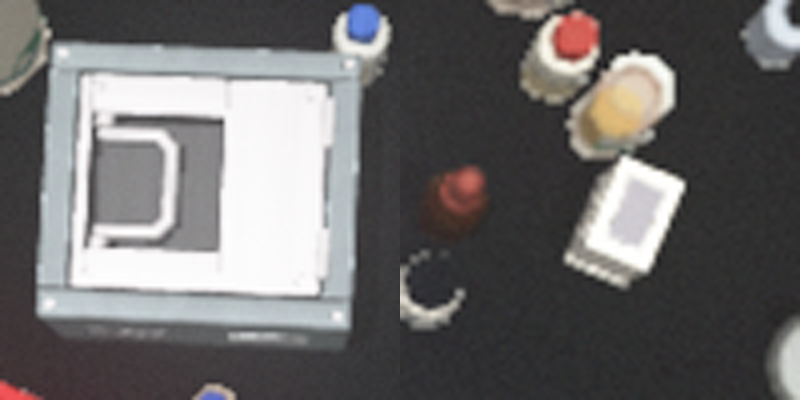

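The left crop shows the unit, with the ring pan at crop (160,180) and its bar at (170,180). The right crop shows the white upright cartridge with its top centre at (637,210) and long axis roughly toward world +x. Next, closer wrist views of both.

Run:
```python
from h import *
for n,p in [("c",(.56,-.29,.26)),("u",(.60,-.03,.32))]:
    o=down(0)
    print(manip.solve_ik(p,o))
    manip.move_to(p,o); c=wrist(); pickle.dump(c,open(f"w_{n}.pkl","wb"))
    a=cv2.resize(c["image"],(800,600),interpolation=cv2.INTER_CUBIC);cv2.imwrite(f"pics/w_{n}.png",a[:,:,::-1])
print(manip.get_time(),manip.get_joint_positions())
```

```text
[-4.96702056e-01  4.24210959e-01  1.61127828e+00 -4.44089210e-16
  1.10610342e+00  1.07409427e+00]
[-6.97682794e-02  3.19406190e-01  1.62237344e+00 -4.44089210e-16
  1.19981302e+00  1.50102805e+00]
2.7417 [-7.19672341e-02  3.20032310e-01  1.62264281e+00 -4.37603498e-04
  1.19963986e+00  1.50049992e+00]
```

View pics/w_c.png

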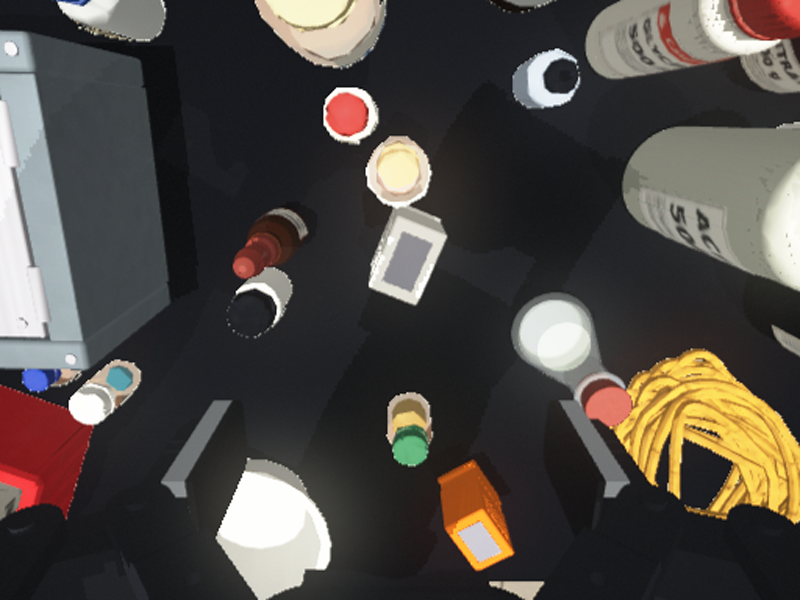

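View pics/w_u.png

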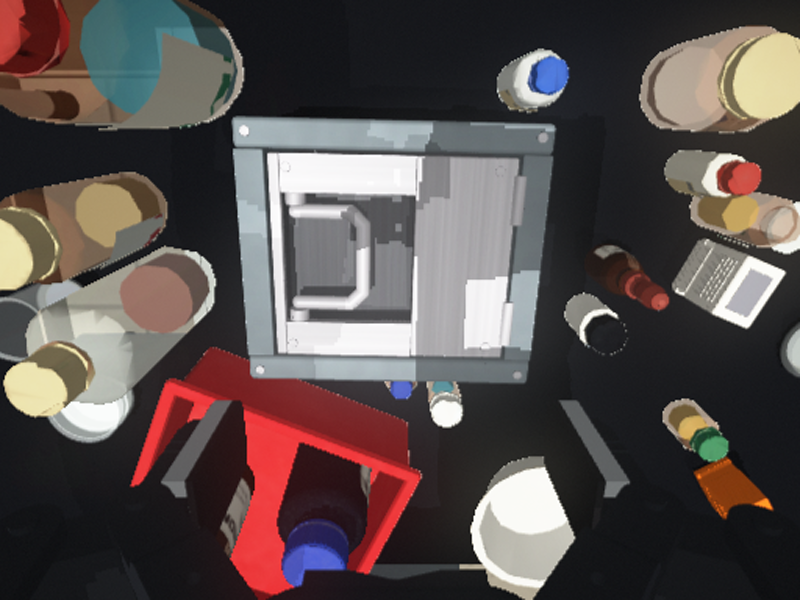

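w_u shows the unit's top corners at (233,117), (555,125), (526,382) and (252,377), with the ring bar at (361,256). In w_c the cartridge's label is at about (408,257), with the orange decoy at (478,520). The dropper and a white bottle stand at (265,255), and a tan-capped vial sits at the cartridge's +x end (400,165).

Run:
```python
from h import *
s=512/800
c=pickle.load(open("w_u.pkl","rb"));T=c["cam_to_world"];print(T[:3,3].round(3))
P=ray(c,T,np.array([[233,117],[555,125],[526,382],[252,377]])*s,.12)[:,:2]
print(P.round(4).tolist())
print("sides",[np.linalg.norm(P[i]-P[i-1]).round(4) for i in range(4)],"centre",P.mean(0).round(4))
v=(P[0]+P[3]-P[1]-P[2]);u=P[0]+P[1]-P[2]-P[3];print("yaw",np.arctan2(-v[0],v[1]),np.arctan2(u[1],u[0]))
print("bar",ray(c,T,np.array([[361,256]])*s,.114).round(4), "lab",ray(c,T,np.array([[755,292]])*s,.065).round(4))
c=pickle.load(open("w_c.pkl","rb"));T=c["cam_to_world"]
print("lab c",ray(c,T,np.array([[408,261],[395,232],[432,242],[415,292],[383,282]])*s,.065).round(4).tolist())
b=cv2.resize(c["image"][120:205,220:305],(600,600),interpolation=cv2.INTER_CUBIC)
cv2.imwrite("pics/crop2.png",b[:,:,::-1])
```

```text
[ 0.682 -0.03   0.44 ]
[[0.6835, 0.0636], [0.6787, -0.1228], [0.5121, -0.1191], [0.5162, 0.0677]]
sides [np.float64(0.1673), np.float64(0.1865), np.float64(0.1666), np.float64(0.1868)] centre [ 0.5976 -0.0277]
yaw -0.023999851299073508 -0.02343587174524424
bar [[ 0.5992 -0.0081  0.114 ]] lab [[ 0.5583 -0.3009  0.065 ]]
lab c [[0.5585, -0.2974, 0.065], [0.5767, -0.2894, 0.065], [0.5705, -0.3121, 0.065], [0.5382, -0.302, 0.065], [0.5449, -0.2818, 0.065]]
```

View pics/crop2.png

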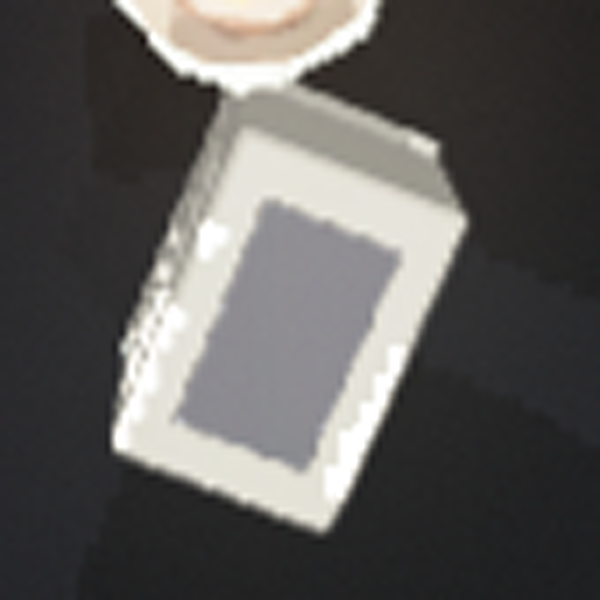

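Run:
```python
from h import *
c=pickle.load(open("w_c.pkl","rb"));T=c["cam_to_world"]
k=85/600
q=np.array([[245,130],[467,220],[325,532],[118,450]])*k+[220,120]-.43
P=ray(c,T,q,.065)[:,:2]
print(P.round(4).tolist(),[np.linalg.norm(P[i]-P[i-1]).round(4) for i in range(4)],P.mean(0).round(4))
u=P[0]+P[1]-P[2]-P[3];v=P[0]+P[3]-P[1]-P[2];print(np.arctan2(u[1],u[0]),np.arctan2(-v[0],v[1]))
```

```text
[[0.5868, -0.2908], [0.5745, -0.3208], [0.5298, -0.3021], [0.542, -0.273]] [np.float64(0.0482), np.float64(0.0324), np.float64(0.0485), np.float64(0.0315)] [ 0.5583 -0.2967]
-0.3869188159533742 -0.392382007153421
```

```bash
cat >> h.py <<'E'
C=np.array([.598,-.0275,0]);YAW=-.024
RU=R.from_euler("z",YAW)
def U(x,y,z): return C+RU.apply([x,y,z])
def ori(a=0): return (RU*R.from_euler("x",a)*R.from_rotvec(down(0))).as_rotvec()
def bar(th,ph,r=.042):
    "bar centre in unit y,z: hatch angle th, ring angle ph"
    h=np.array([.136-r*np.cos(ph),-.006+r*np.sin(ph)])
    c,s=np.cos(th),np.sin(th)
    return np.array([-.076+c*h[0]-s*h[1],.120+s*h[0]+c*h[1]])
def tcp(b,a=0,off=.0085):
    "tcp pose with point b (unit y,z) off ahead of the TCP"
    return U(0,b[0]-off*np.sin(a),b[1]+off*np.cos(a)),ori(a)
def st(m=""): print(m,round(manip.get_time(),2),"w",round(manip.get_width(),4),"F",np.round(manip.get_contact_force(),1),"p",np.round(manip.get_position(),4))
E
python3 - <<'E'
from h import *
L=[(t,.25*t) for t in np.linspace(0,1.92,9)]
print([manip.solve_ik(*tcp(bar(t,1.5),a)) is not None for t,a in L])
manip.command_gripper(.026,f_grip=25)
b=bar(0,0); p,o=tcp(b+[0,.05]); manip.move_to(p,o); st("above")
p,o=tcp(b); manip.servo_line(p,o,rate=.1); st("down")
manip.command_gripper(.0,f_grip=25); st("closed")
for ph in np.linspace(0,1.5,7)[1:]:
    p,o=tcp(bar(0,ph,.0415)); manip.servo_line(p,o,rate=.1); st(f"{ph:.2f}")
c=manip.camera("scene");cv2.imwrite("pics/flip.png",cv2.resize(c["image"][130:260,140:300],(800,600),interpolation=cv2.INTER_CUBIC)[:,:,::-1])
E
```

```text
[True, True, True, True, True, True, True, True, True]
above 3.99 w 0.0262 F [0.5 0.4 0.8] p [ 0.5993 -0.0095  0.1734]
down 4.64 w 0.0256 F [-0.1  0.2  0.3] p [ 0.5989 -0.0096  0.123 ]
closed 4.93 w 0.0075 F [ 0.3 -6.   1. ] p [ 0.5991 -0.0104  0.1234]
0.25 5.19 w 0.0083 F [-0.3 -8.4  0.7] p [ 0.5991 -0.0092  0.1341]
0.50 5.44 w 0.0078 F [ -0.5 -11.1   1.6] p [ 0.5993 -0.0059  0.144 ]
0.75 5.69 w 0.0079 F [ -3.  -14.6   8.9] p [ 5.995e-01 -5.000e-04  1.530e-01]
1.00 5.94 w 0.0078 F [ -5.4 -14.7  17.4] p [0.5999 0.0073 0.1606]
1.25 6.19 w 0.0076 F [-5.7 -7.8 17.5] p [0.6004 0.0181 0.1652]
1.50 6.44 w 0.0078 F [-3.5 -2.2 13.8] p [0.6007 0.0294 0.1668]
```

View pics/flip.png

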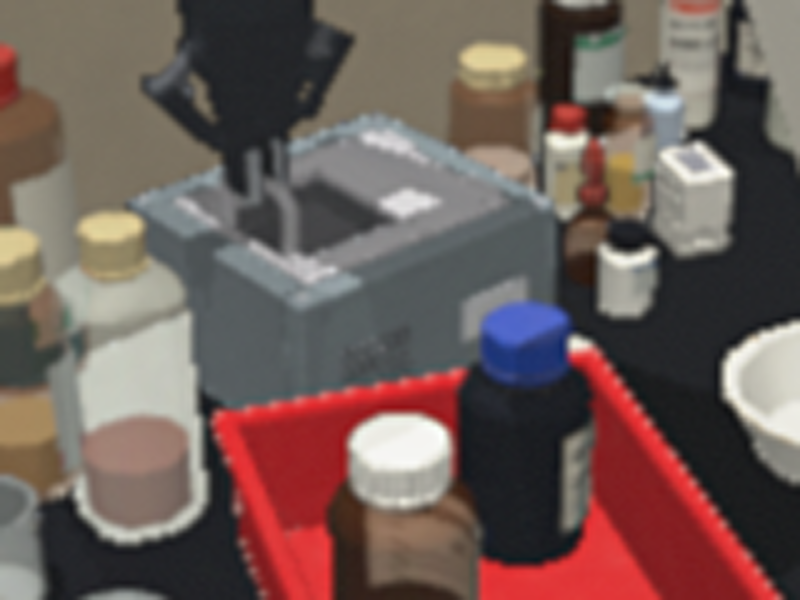

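The picture shows the ring upright at (285,210) between the fingers, with the hatch still shut. Now I'll lift it.

Run:
```python
from h import *
manip.command_gripper(.0,f_grip=35)
for t in np.linspace(0,1.93,11)[1:]:
    manip.servo_line(*tcp(bar(t,1.5),.25*t),rate=.1); st(f"{t:.2f}")
c=manip.camera("scene");cv2.imwrite("pics/lift.png",cv2.resize(c["image"][90:220,140:300],(800,600),interpolation=cv2.INTER_CUBIC)[:,:,::-1])
```

```text
0.19 7.13 w 0.0072 F [ 4.9  3.9 -2. ] p [0.6002 0.02   0.1899]
0.39 7.55 w 0.0073 F [ 5.8  3.2 -1.3] p [0.5998 0.0057 0.2119]
0.58 7.97 w 0.0071 F [ 6.   4.7 -0.1] p [ 0.5994 -0.0127  0.2312]
0.77 8.38 w 0.0071 F [7.5 4.1 1.4] p [ 0.5988 -0.0344  0.2468]
0.97 8.8 w 0.0073 F [6.7 3.7 2.9] p [ 0.5982 -0.0588  0.258 ]
1.16 9.22 w 0.0075 F [7.  2.6 1.8] p [ 0.5976 -0.0854  0.2641]
1.35 9.63 w 0.007 F [6.4 1.8 3.3] p [ 0.597  -0.1125  0.2654]
1.54 10.05 w 0.0069 F [6.6 1.5 2.5] p [ 0.5962 -0.1393  0.2612]
1.74 10.47 w 0.0071 F [ 5.7 -1.   3.9] p [ 0.5953 -0.1651  0.2523]
1.93 10.88 w 0.007 F [ 6.4 -1.5  3.2] p [ 0.5948 -0.1888  0.2385]
```

View pics/lift.png

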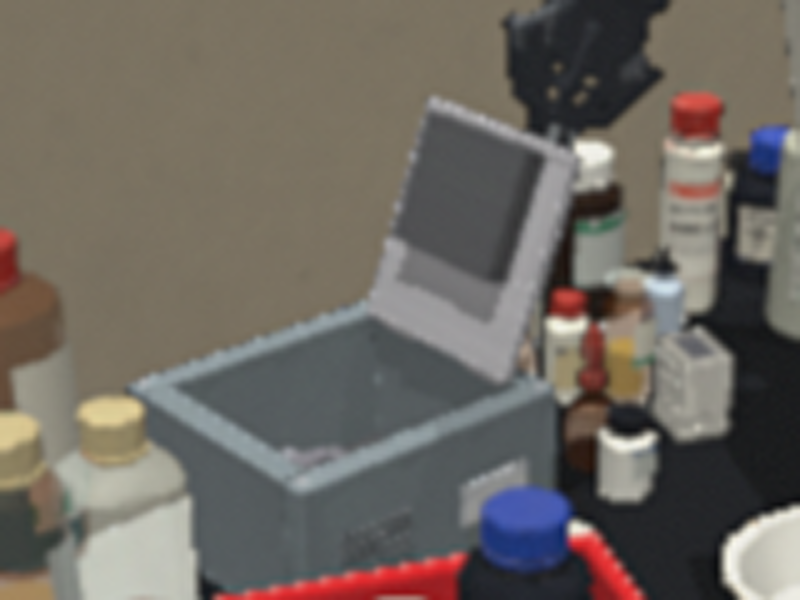

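The picture shows the hatch leaning fully open at (475,240), with the holder's rim just visible in the well. Now I'll release, back off, and look into the well from above.

Run:
```python
from h import *
a=.25*1.93
manip.command_gripper(.024,f_grip=35); st("rel")
manip.servo_line(*tcp(bar(1.93,1.5),a,off=.10),rate=.15); st("back")
manip.move_to(U(0,.012,.36),ori()); st("view")
c=wrist();pickle.dump(c,open("w_h.pkl","wb"))
T=c["cam_to_world"];print(proj(c,T,[U(0,.012,.055)]))
cv2.imwrite("pics/well.png",cv2.resize(c["image"][40:280,120:440],(800,600),interpolation=cv2.INTER_CUBIC)[:,:,::-1])
```

```text
rel 11.24 w 0.0241 F [1.2 0.4 0.7] p [ 0.5933 -0.1873  0.2385]
back 12.0 w 0.0242 F [-1.2 -0.3  0.6] p [ 0.5926 -0.2298  0.3197]
view 12.88 w 0.0243 F [ 0.2  0.  -0.2] p [ 0.598  -0.0158  0.3592]
[[253.69890816 143.81420891]]
```

View pics/well.png

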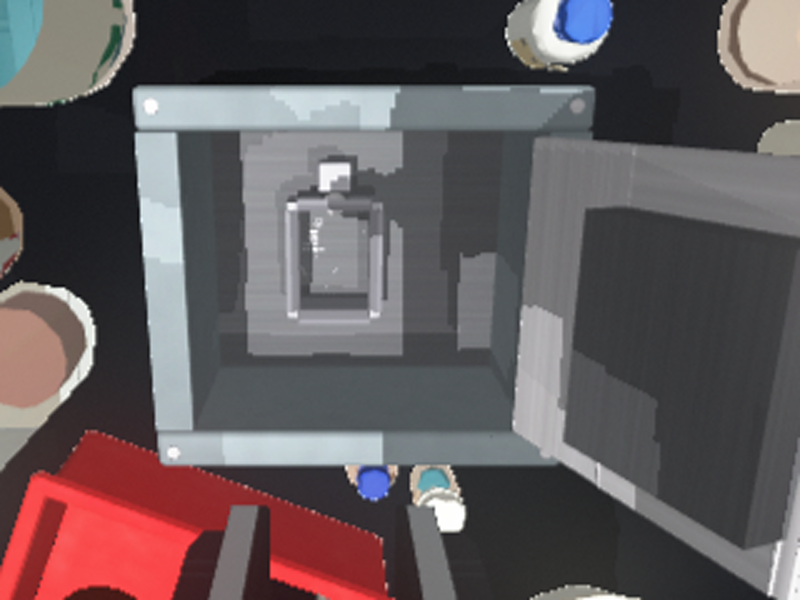

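The open hatch is on the right (650,350). The holder pocket's rim is centred at crop (335,262), which is full-image (254,144.8). The prediction was (253.7,143.8), so the unit pose is good to about 1 mm. Next, pick up the cartridge.

Run:
```python
from h import *
o=down(-.39); p=np.array([.5583,-.2967,0])
manip.command_gripper(.054,f_grip=40)
manip.move_to(U(0,-.2,.37),ori())
manip.move_to(p+[0,0,.15],o); st("above")
manip.servo_line(p+[0,0,.0655],o,rate=.12); st("down")
manip.command_gripper(0,f_grip=40); st("grip")
manip.servo_line(p+[0,0,.20],o,rate=.2)
manip.servo_line(p+[0,0,.37],o,rate=.25); st("up")
manip.move_to(U(-.0005,.012,.37),ori()); st("over")
manip.servo_line(U(-.0005,.012,.155),ori(),rate=.2); st("above pocket")
c=wrist();pickle.dump(c,open("w_i.pkl","wb"))
cv2.imwrite("pics/ins.png",cv2.resize(c["image"],(800,600),interpolation=cv2.INTER_CUBIC)[:,:,::-1])
```

```text
above 15.11 w 0.054 F [-0.2  0.3  0.4] p [ 0.5598 -0.2963  0.1514]
down 15.96 w 0.0541 F [-0.1 -0.2  0.9] p [ 0.5589 -0.297   0.0662]
grip 16.27 w 0.0332 F [ 0.5 -0.5  5.9] p [ 0.559  -0.2971  0.0666]
up 17.93 w 0.0333 F [-0.2 -0.2 -2.3] p [ 0.5575 -0.2963  0.3678]
over 19.02 w 0.0331 F [ 0.2 -0.5 -1.5] p [ 0.5978 -0.0164  0.3696]
above pocket 20.25 w 0.033 F [ 0.2  0.2 -1.6] p [ 0.5986 -0.0157  0.1561]
```

View pics/ins.png

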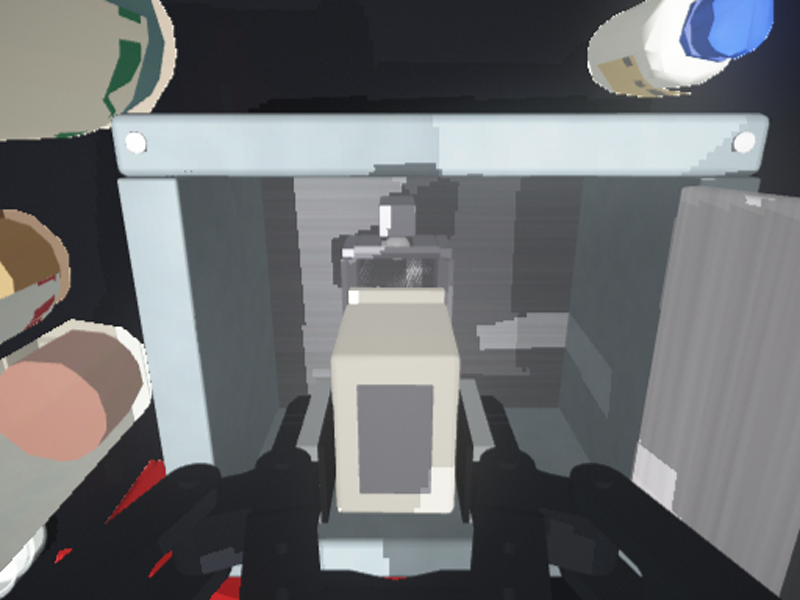

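The cartridge is held squarely above the pocket. Its foot is centred at column 397 and the pocket at column 397. Its far foot edge is at row 289. I'll check x with that edge, then insert while watching the force.

Run:
```python
from h import *
c=pickle.load(open("w_i.pkl","rb"));T=c["cam_to_world"]
s=.64
def un(P): return RU.inv().apply(P-C)
print("foot edge",un(ray(c,T,np.array([[397,289]])*s,.0905)).round(4),"top far/near",un(ray(c,T,np.array([[395,355],[397,513]])*s,.1555)).round(4).tolist(),
 "pocket far wall top",un(ray(c,T,np.array([[397,238],[397,248],[397,258]])*s,.056)).round(4).tolist())
x=-.0005
for z in [.125,.118,.112,.108,.104,.100,.096,.092,.089,.087]:
    manip.servo_line(U(x,.012,z),ori(),rate=.04); st(f"{z}")
    f=manip.get_contact_force()
    if abs(f[2])>25 or np.hypot(f[0],f[1])>20: print("STOP");break
```

```text
foot edge [[0.0226 0.0122 0.0905]] top far/near [[0.0257, 0.0129, 0.1555], [-0.0234, 0.0125, 0.1555]] pocket far wall top [[0.0345, 0.0121, 0.056], [0.0301, 0.0121, 0.056], [0.0257, 0.0121, 0.056]]
0.125 21.2 w 0.0332 F [-0.9 -0.1 -1.3] p [ 0.598  -0.0155  0.1251]
0.118 21.52 w 0.0332 F [-0.7 -1.7 -1.1] p [ 0.5975 -0.0155  0.1177]
0.112 21.82 w 0.0332 F [ 0.   0.2 -2. ] p [ 0.5976 -0.0155  0.1116]
0.108 22.07 w 0.0331 F [ 0.8  0.7 -2.3] p [ 0.5975 -0.0155  0.1077]
0.104 22.32 w 0.0338 F [-1.6  0.4 -2. ] p [ 0.5972 -0.0155  0.1036]
0.1 22.57 w 0.0334 F [-2.5  0.8 -0.8] p [ 0.5973 -0.0155  0.0997]
0.096 22.82 w 0.0333 F [-1.2 -0.2 -3.5] p [ 0.5974 -0.0155  0.0953]
0.092 23.07 w 0.0333 F [-1.2  0.1 -8.3] p [ 0.5975 -0.0155  0.0912]
0.089 23.32 w 0.0331 F [ 0.3 -0.5 -2. ] p [ 0.5986 -0.0155  0.0893]
0.087 23.57 w 0.0329 F [-2.8 -1.6  8.9] p [ 0.5988 -0.0157  0.0885]
```

Run:
```python
from h import *
manip.servo_line(U(-.0005,.012,.0855),ori(),rate=.03); st("push")
manip.servo_line(U(-.0005,.012,.0885),ori(),rate=.03); st("relax")
manip.servo_line(U(-.0005,.012,.0905),ori(),rate=.03); st("tug")
manip.servo_line(U(-.0005,.012,.0865),ori(),rate=.03); st("back")
manip.command_gripper(.052); st("open")
manip.servo_line(U(0,.012,.36),ori(),rate=.25); st("up")
c=wrist();T=c["cam_to_world"];print(proj(c,T,[U(0,.012,.087)]))
cv2.imwrite("pics/fit.png",cv2.resize(c["image"][40:280,120:440],(800,600),interpolation=cv2.INTER_CUBIC)[:,:,::-1])
```

```text
push 23.82 w 0.0334 F [-7.1 -1.5 22.9] p [ 0.5989 -0.0158  0.0885]
relax 24.07 w 0.0331 F [-0.2  0.1 -2.3] p [ 0.5982 -0.0155  0.0888]
tug 24.32 w 0.0332 F [-1.   0.4 -3.5] p [ 0.5976 -0.0154  0.0901]
back 24.61 w 0.0331 F [-5.6 -1.5 16.8] p [ 0.5983 -0.0159  0.0883]
open 24.93 w 0.0517 F [ 0.  -0.1 -0.3] p [ 0.5979 -0.0155  0.0863]
up 26.18 w 0.0519 F [-0.8 -0.3 -0.6] p [ 0.5975 -0.0154  0.3585]
[[253.99877293 148.50122862]]
```

View pics/fit.png

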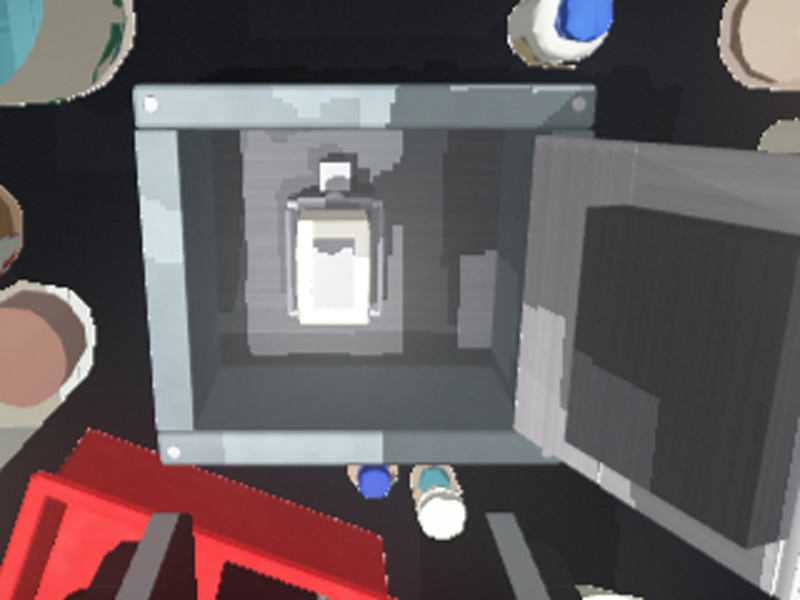

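The white cartridge is seated in the holder at crop (334,268), and it hit a hard stop at the right height. Now I'll push the hatch over from behind, off the ring, and let it fall shut.

Run:
```python
from h import *
o=ori()
manip.move_to(U(-.05,-.195,.36),o)
manip.command_gripper(0,f_grip=25)
manip.servo_line(U(-.05,-.195,.262),o,rate=.15); st("down")
for y in np.arange(-.18,-.044,.0135):
    manip.servo_line(U(-.05,y,.262),o,rate=.08); f=manip.get_contact_force(); print(round(y,3),f.round(1))
    if np.linalg.norm(f)>25: print("STOP");break
manip.servo_line(U(-.05,y,.33),o,rate=.2); manip.hold(2); 
manip.move_to(U(0,.0,.36),o);st()
c=wrist();T=c["cam_to_world"];pickle.dump(c,open("w_f.pkl","wb"))
cv2.imwrite("pics/shut.png",cv2.resize(c["image"],(800,600),interpolation=cv2.INTER_CUBIC)[:,:,::-1])
```

```text
down 28.43 w 0.0001 F [-0.3 -0.4 -0.2] p [ 0.5439 -0.2215  0.2628]
-0.18 [ 0.2  0.6 -0.5]
-0.166 [ 0.3 -0.8 -0.1]
-0.153 [-1.   0.3  0.3]
-0.139 [ 0.4 -0.5 -0.7]
-0.126 [-0.   0.  -0.5]
-0.112 [0.7 0.  0.4]
-0.099 [-0.6 -1.1  0.3]
-0.085 [-0.6  0.4  0.1]
-0.072 [-0.4 -0.  -0.8]
-0.058 [-0.3  0.  -0.1]
-0.045 [ 0.9  0.6 -0.3]
 34.81 w -0.0002 F [-0.1 -0.2  0.3] p [ 0.5986 -0.0268  0.3601]
```

View pics/shut.png

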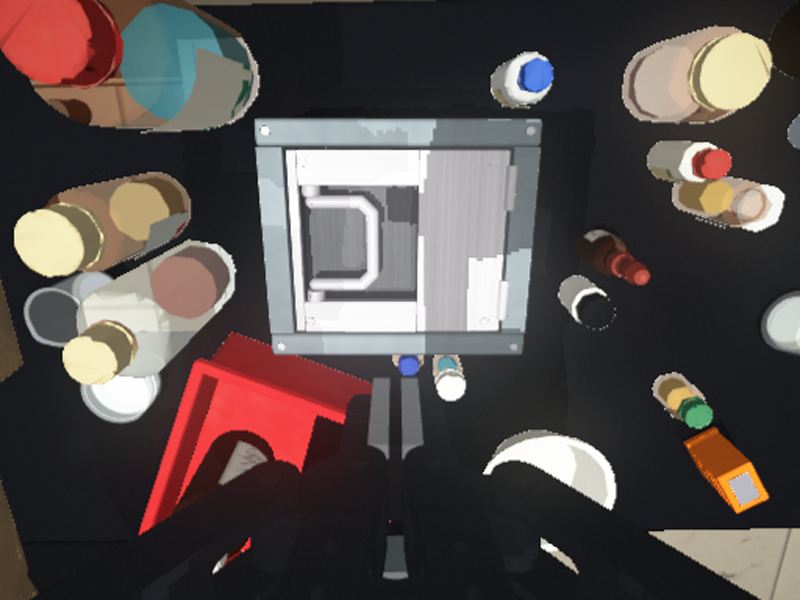

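The hatch is shut with the ring flush in its pan at (372,243), and the glassware stands where it was. After a quick numeric flushness check I'll hand in.

Run:
```python
from h import *
c=pickle.load(open("w_f.pkl","rb"));T=c["cam_to_world"]
print(proj(c,T,[U(0,.018,.114),U(0,.075,.12)])/.64)
st(); manip.hold(.5); print(manip.sign_off())
```

```text
[[372.59984174 242.18334619]
 [291.14267569 244.04681597]]
 34.86 w -0.0001 F [-1.2 -0.4 -0. ] p [ 0.5976 -0.0273  0.3595]
the job is handed in; nothing more can be done
None
```

The job is handed in at about 35 s: the cartridge went down to a hard stop at seated height, though I could not see the ball itself click, the hatch is shut with its ring flush, and the last wrist view showed no glassware moved.

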